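# Tuck a chip-guard strip under the lapped cover of a slide bed and hold it down

### The arm

A 7-joint arm with a two-finger parallel gripper is mounted at the origin on the work surface. World frame = base frame: x ahead of the robot, y to its left, z up, the work surface at z = 0. Lengths are in mm, angles in rad, forces in N, time in s.
With the tool pointing down it reaches from about 400 to 875 mm from the base axis. Payload 6.5 kg.
Tool frame: the origin (TCP) lies on the centre line of the jaws, within the pads' length; the fingertips stand 8 mm ahead of it and the grasp point (between the pads) lies 11 mm behind it (robot.tcp_to_tips is the distance from the TCP to the fingertips, in mm); z points along the fingers, y is the direction in which the jaws open and shut (so a half turn about z gives the same grasp; the last joint's range is limited). The gripper opens to 85 mm and grips with 20 to 120 N. Pads are 22 mm wide; open, the fingers measure 114 mm over their backs; the gripper's body (76 mm by 85 mm) begins 54 mm behind the grasp point. The pads swing forward as they close: fully open they stand 13 mm farther back than shut.
Start: joints at [-1.21, 0.536, -0.004, 1.538, 0.003, 1.067, -0.071], TCP at [269.068, 591.686, 239.29] pointing down, gripper open.
Joint ranges: [-2.7, 2.7], [-0.37, 2.16], [-1.27, 1.26], [0.24, 2.4], [-1.31, 4.45], [0.19, 1.91], [-2.76, 2.76]. Speed limits (rad/s): [2.39, 2.39, 3.14, 3.14, 3.14, 3.14, 3.14].

### API

Orientations are given as a rotation vector (axis times angle).
In Python, from station import robot gives the robot as it stands. Calls block until the motion is done:
- robot.move_to(position, orientation): joint-space move of the TCP to a pose.
- robot.movel(position, orientation=None, max_speed=150): straight line of the TCP; orientation=None keeps the orientation; max_speed is the mean speed in mm/s.
- robot.move_j(angles): joint-space move.
- robot.set_gripper(opening, effort=None): finger opening in mm; effort is the grip in N (None keeps the last); returns when the fingers have stopped.
- robot.dwell(seconds).
- robot.inverse_kinematics(position, orientation): joint angles nearest the present ones, or None.
- robot.capture(name): name is "side" or "top" or "wrist"; returns the picture (420x560x3 uint8, red, green, blue); there is no depth.
- robot.camera_info(name): a dict with "camera_matrix" (3x3 intrinsics, pixels), "rvec" (rotation vector, rad) and "tvec" (3), from world to camera coordinates, as OpenCV has them. Camera axes: x right, y down, z forward; pixel columns grow to the right and rows downward; lengths in mm; the calibration is good to about 2 mm. A picture is of the moment at which its call begins: read the wrist's pose just before it. camera_info takes no time and is no camera call; for the wrist camera it gives the pose at the moment of the call.
A pose or a line that the arm cannot do raises robot.PlanningError and nothing moves.
- robot.finish_job(): hands the job in, once; it reports no verdict.
Trained networks look in the newest picture that a camera, given by its name, has taken for a name from the list of things; names that differ only in an ending like _2 or _b are one class to them, and where a whole thing is asked for, a point or a joint stands for the part that bears it (a point fixed in the world has none). Each returns a list of dicts, best first, with "confidence" (0 to 1); they miss things now and then, are a little off and sometimes report something else, mostly with a low value. They report only what shows in the picture. A call takes as long as a camera call. They do not tell look-alikes from the thing itself.
- robot.outline_of(camera, query): "pixels" (420x560 bool, what is visible of it) and "centre" ([column, row] in pixels, amid what is visible of it).
Readings, each from a call of its own:
- robot.get_time(): time.
- robot.get_qpos(): joint angles.
- robot.get_dq(): joint speeds.
- robot.get_joint_torque(): joint torques, N m.
- robot.get_tool_pos(): TCP position.
- robot.get_orientation(): TCP orientation.
- robot.get_force(): force on the tool from outside, world axes, zero at the start.
- robot.get_moment(): the same for the moment, N m.
- robot.get_width(): finger opening in mm.
Only numpy, scipy, OpenCV 4.12 (cv2) and the standard library are available. Lean on these libraries where they do the work, as an engineer would, in place of code of your own. Each camera call takes 0.05 s, during which the arm holds its last target.

### The job

Lift the aluminium guard strip by its black grip bar off its parking rail, where a spring ball catch holds it at each end, and slide its front edge under the lapped cover plate of the slide bed, square and centred, until it meets the stop, without lifting the cover. Then press the strip down flat on the bed, firmly (about 10 to 15 N), and finish while holding it so: still gripping the bar and still pressing. Leave the two small chucks, the oil bottle and the air gun standing about it where they are.

Things in the scene. Friction and masses are not known exactly. Their poses are not given: they have to be found in the camera images.
- bed: Slide bed, fixed to the table: grey slab 235 x 170 x 30 (x, y, z), flat top at z = 30, with a dark chip slot. Origin: on the table, below the middle of the cover's free edge; the slab spans x = -120 to +115. +x is the way the strip goes in. A hinged cover plate lies over the +x half. Hidden under it is a stop 5 high, face at x = +32: a 4 mm plate slid in flat ends there, 32 mm under the cover.
- bed_plate: The slab of the slide bed itself (without cover and stop), same origin and axes as the bed; the strip is pressed on its top, z = 30 mm.
- cover (a joint): Cover plate hinge angle, rad: 0 = lying closed, as at the start; grows as the free edge is lifted (0.07 = 6 mm at the edge). It is light (0.16 kg) and held only by its weight.
- cover_edge (a point): Middle of the cover's free edge, on its underside (x = 0, y = 0, z = 37 mm in the bed's frame when closed). The cover is steel, 3 thick, 150 wide in y, hinged at bed x = +85, its underside 7 mm above the slab. An upturned lip runs on from this edge to bed x = -10, where its underside is about 7 mm higher.
- rail: Parking rail, fixed: aluminium block 80 x 122 x 30, its top (z = 30 mm) carries the strip; origin on the table under its middle. Grey cheek at each end (inner faces y = +-76, 44 in x, 54 tall) with a sprung steel ball poking over the strip's end. Lifting straight up takes about 10 N (8 to 13) over the first 6 mm; free after about 20 mm. The strip lies on it centred, with the same axes.
- strip: Guard strip: flat aluminium plate 100 x 150 x 4 (x, y, z), 0.15 to 0.3 kg; origin at the centre of the plate's underside. +x points to its front edge, the one that goes under the cover. A black grip bar stands on it nearer the rear edge.
- strip_grip (a point): Centre of the strip's grip bar: the bar is 14 thick in x, 60 long in y, 36 tall (from the plate's top, 18 mm below this point, to 18 mm above it). It lies 36 mm behind the plate's centre. Pinch it across its 14 mm (along strip x).
- strip_front (a point): Middle of the strip's front edge, half-way through the thickness (2 mm above the underside, 86 mm ahead of the grip bar's centre).
- chuck_a: bystander: small dark steel collet chuck, 34 dia x 60 tall, standing between the bed and the rail
- chuck_b: bystander: a second such chuck, 34 dia x 60 tall
- oil: bystander: white oil bottle 66 dia x 170 tall
- airgun: bystander: red air blow gun, about 200 x 135 x 24
There are look-alikes about, which are no part of the job. What is shaped like the strip but purple is not meant.

How it is judged:
By the outcome, as a careful person would: the job done as asked, in the order asked, and still so for the second after the job is handed in, while the arm keeps its last pose, push and grip.
It also fails if it takes over 48 s, if anything falls off the work surface, if the arm or the gripper's body presses on something with over 40 N, if the wrist force passes 120 N, or if a joint passes its speed limit or range.

## Working session

There is one attempt and no reset: what is moved stays moved. The work goes in short steps, each a Python script; the robot and the scene stay as the last script left them, time stands still between calls to the robot, and variables do not carry over. Pictures are saved under pics/ and viewed, and the job is handed in when it is done.

```bash
ls; mkdir -p pics; cat > h.py <<'E'
import numpy as np, cv2
from station import robot
def save(n,im): cv2.imwrite(f'pics/{n}.png',im[:,:,::-1])
def P(cam):
    i=robot.camera_info(cam); R,_=cv2.Rodrigues(np.array(i['rvec'],float)); t=np.array(i['tvec'],float).reshape(3,1)
    return np.array(i['camera_matrix'])@np.hstack([R,t])
def onz(Pm,uv,z):
    # pixel to world on plane z
    H=np.column_stack([Pm[:,0],Pm[:,1],Pm[:,2]*z+Pm[:,3]])
    w=np.linalg.solve(H,[uv[0],uv[1],1]); return w[:2]/w[2]
def proj(Pm,X):
    w=Pm@np.append(X,1); return w[:2]/w[2]
E
python3 - <<'E'
from h import *
print(robot.get_time(),robot.get_tool_pos(),robot.get_orientation(),robot.get_width())
for c in ('top','side','wrist'):
    save(c+'0',robot.capture(c)); i=robot.camera_info(c)
    R,_=cv2.Rodrigues(np.array(i['rvec'],float)); print(c,(-R.T@np.array(i['tvec'])).ravel(),R[2],i['camera_matrix'])
E
```

```text
pics
0.0 [268.81186229 591.10778078 238.39189352] [-6.65183847e-01 -3.07009889e+00  2.76773961e-03] 85.39707439837748
top [ 318.42577705   42.06196692 1297.09789428] [ 0.15772888 -0.00387145 -0.98747487] [[465.46791247   0.         283.43489982]
 [  0.         465.46791247 212.60381575]
 [  0.           0.           1.        ]]
side [ 231.35600073 -623.91102179  889.46683225] [ 0.27106905  0.60382988 -0.74960726] [[385.69676608   0.         276.68077155]
 [  0.         385.69676608 214.31504514]
 [  0.           0.           1.        ]]
wrist [193.97714997 626.61573001 373.68171351] [ 0.29336078 -0.13489977 -0.94643621] [[343.85493745   0.         272.6618145 ]
 [  0.         343.85493745 205.92995987]
 [  0.           0.           1.        ]]
```

View pics/top0.png

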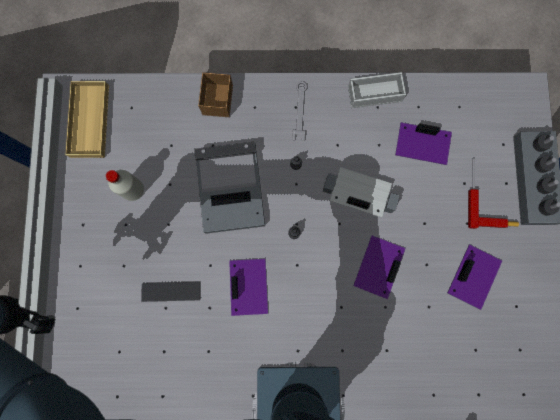

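View pics/side0.png

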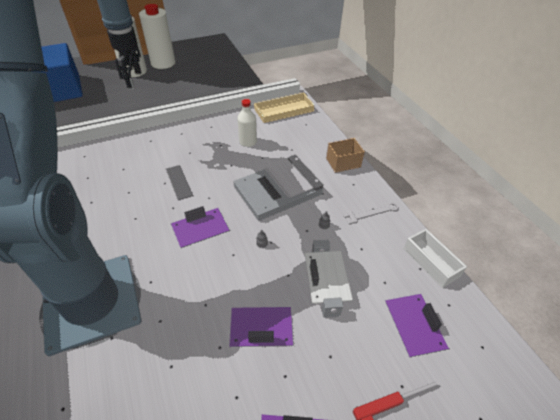

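View pics/wrist0.png

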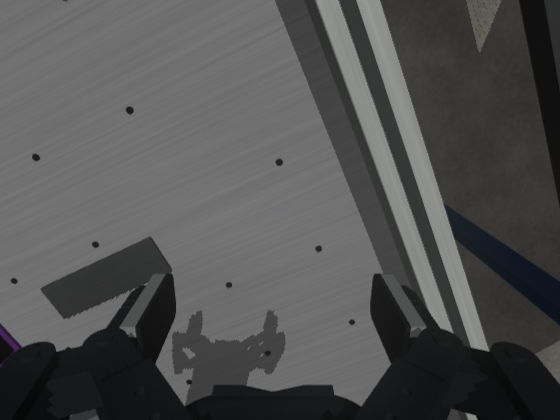

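```bash
python3 - <<'E'
from h import *
ims={}
for c in ('top','side'):
    ims[c]=robot.capture(c)
for c,(a,b,d,e) in (('top',(170,120,420,260)),('side',(220,140,380,330))):
    save(c+'z',cv2.resize(ims[c][b:e,a:d],None,fx=3,fy=3,interpolation=cv2.INTER_CUBIC))
for c in ('top','side'):
    Pm=P(c)
    for q,z in (('bed_plate',30),('cover',37),('rail',30),('strip',34),('strip_grip',52),('chuck_a',30),('chuck_b',30),('oil',80),('airgun',12)):
        for o in robot.outline_of(c,q)[:4]:
            m=o['pixels'].astype(np.uint8); r=cv2.minAreaRect(cv2.findNonZero(m))
            print(c,q,round(o['confidence'],2),np.round(o['centre']),m.sum(),np.round(onz(Pm,o['centre'],z)), np.round([onz(Pm,p,z) for p in cv2.boxPoints(r)]).tolist() if c=='top' else '')
print(robot.get_time())
E
```

```text
top bed_plate 0.59 [231. 207.] 2746 [537. 183.] [[673.0, 284.0], [692.0, 111.0], [481.0, 89.0], [464.0, 257.0]]
top cover 0.82 [227. 172.] 1815 [634. 193.] [[674.0, 275.0], [692.0, 124.0], [596.0, 113.0], [578.0, 261.0]]
top cover 0.31 [296. 232.] 98 [466.   4.] [[480.0, 22.0], [480.0, -5.0], [452.0, -5.0], [452.0, 22.0]]
top rail 0.95 [383. 194.] 402 [ 572. -241.] [[582.0, -67.0], [636.0, -85.0], [568.0, -289.0], [515.0, -269.0]]
top rail 0.19 [358. 189.] 1898 [ 587. -170.] [[554.0, -90.0], [652.0, -122.0], [604.0, -266.0], [507.0, -232.0]]
top strip 0.97 [382. 269.] 1940 [ 365. -227.] [[319.0, -147.0], [457.0, -202.0], [423.0, -294.0], [286.0, -238.0]]
top strip 0.81 [247. 285.] 2047 [324. 135.] [[393.0, 186.0], [397.0, 85.0], [249.0, 78.0], [245.0, 177.0]]
top strip 0.77 [360. 191.] 1884 [ 581. -177.] [[554.0, -89.0], [651.0, -120.0], [605.0, -263.0], [509.0, -231.0]]
top strip 0.7 [422. 144.] 1829 [ 713. -354.] [[684.0, -273.0], [789.0, -298.0], [757.0, -446.0], [653.0, -419.0]]
top strip_grip 0.82 [250. 288.] 1980 [317. 125.] [[393.0, 180.0], [392.0, 81.0], [249.0, 81.0], [249.0
[... 1188 characters left out ...]
1861 [ 571. -180.] 
side strip 0.82 [258. 330.] 2414 [ 359. -249.] 
side strip 0.64 [416. 327.] 2483 [ 706. -387.] 
side strip 0.58 [196. 226.] 1478 [308. 112.] 
side strip_grip 0.92 [325. 274.] 1869 [ 570. -184.] 
side strip_grip 0.85 [195. 227.] 1441 [305.  95.] 
side strip_grip 0.76 [419. 326.] 2450 [ 704. -392.] 
side strip_grip 0.69 [284. 416.] 238 [ 339. -446.] 
side chuck_a 0.74 [324. 220.] 156 [663.  -4.] 
side chuck_a 0.55 [260. 242.] 200 [458.  -8.] 
side chuck_b 0.74 [324. 220.] 156 [663.  -4.] 
side chuck_b 0.55 [260. 242.] 200 [458.  -8.] 
side oil 0.92 [244. 127.] 750 [578. 444.] 
side airgun 0.78 [383. 404.] 906 [ 545. -498.] 
side airgun 0.31 [260. 242.] 153 [464.   3.] 
1.15
```

View pics/topz.png

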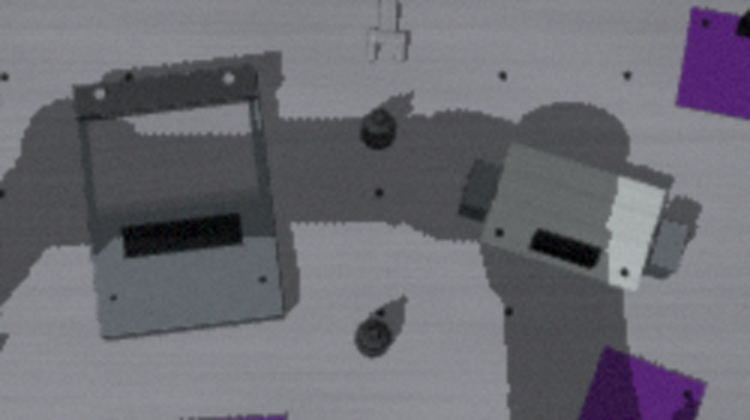

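View pics/sidez.png

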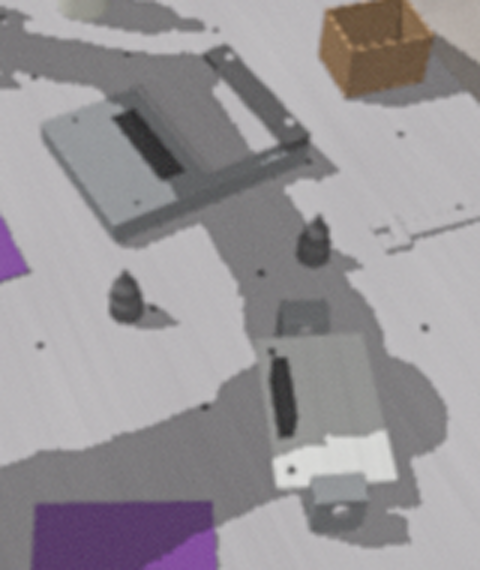

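```bash
cat >> h.py <<'E'
def ori(a):
    x=[-np.sin(a),np.cos(a),0]; y=[np.cos(a),np.sin(a),0]; z=[0,0,-1]
    return cv2.Rodrigues(np.array([x,y,z],float).T)[0].ravel()
E
python3 - <<'E'
from h import *
print(robot.tcp_to_tips)
for f in (0,np.pi,-np.pi):
    for p,a in (((581,-180,220),-.315),((535,-165,60),-.315),((535,185,220),.11),((500,180,60),.11)):
        print(f,p,robot.inverse_kinematics(p,ori(a+f)))
E
```

```text
8.0
0 (581, -180, 220) [-0.28412868  0.581378    0.73362445  1.7043156  -0.44352756  1.02917835
  0.28671521]
0 (535, -165, 60) [-0.1029343   0.68656162  0.43154028  1.90782249 -0.45676288  0.64493822
  0.2984227 ]
0 (535, 185, 220) [-0.69334388  0.43167843  0.36761339  1.80142557 -0.1869406   0.94255298
 -0.13614229]
0 (500, 180, 60) [-0.63656965  0.6242545   0.26708052  1.97423239 -0.28581524  0.57892999
 -0.06691229]
3.141592653589793 (581, -180, 220) [-0.4746293   0.74311004  1.09176389  1.71398187 -0.72018198  1.14424198
 -2.62650315]
3.141592653589793 (535, -165, 60) [-0.50370016  0.99739932  1.08185598  1.92863499 -1.10810888  0.97691354
 -2.32239434]
3.141592653589793 (535, 185, 220) [-0.18184222  0.43464484 -0.30001551  1.77007332  0.15255035  0.95957
  2.70819319]
3.141592653589793 (500, 180, 60) [-0.15669425  0.63595469 -0.35269196  1.94516737  0.36006687  0.62154868
  2.50998591]
-3.141592653589793 (581, -180, 220) [-0.4746293   0.74311004  1.09176389  1.71398187 -0.72018198  1.14424198
 -2.62650315]
-3.141592653589793 (535, -165, 60) [-0.50370016  0.99739932  1.08185598  1.92863499 -1.10810888  0.97691354
 -2.32239434]
-3.141592653589793 (535, 185, 220) [-0.18184222  0.43464484 -0.30001551  1.77007332  0.15255035  0.95957
  2.70819319]
-3.141592653589793 (500, 180, 60) [-0.15669425  0.63595469 -0.35269196  1.94516737  0.36006687  0.62154868
  2.50998591]
```

```bash
python3 - <<'E'
from h import *
import pickle
D={}
def shot(n):
    robot.dwell(.15); Pm=P('wrist'); im=robot.capture('wrist'); D[n]=(Pm,im); save(n,im)
robot.move_to((550,190,200),ori(.11)); robot.set_gripper(45,20)
shot('bed1')
robot.movel((540,120,200),max_speed=250); shot('bed2')
robot.move_to((570,-240,200),ori(-.315)); shot('st2')
robot.movel((592,-172,200),max_speed=250); shot('st1')
pickle.dump(D,open('D.pkl','wb'))
print(robot.get_time(),robot.get_width(),robot.get_force())
E
python3 -c "
import cv2,numpy as np
for a,b in (('bed1','bed2'),('st1','st2')):
    pass"
```

```text
6.4333 44.96475855761257 [-0.81256373 -0.35116719 -0.00185412]
```

View pics/bed1.png

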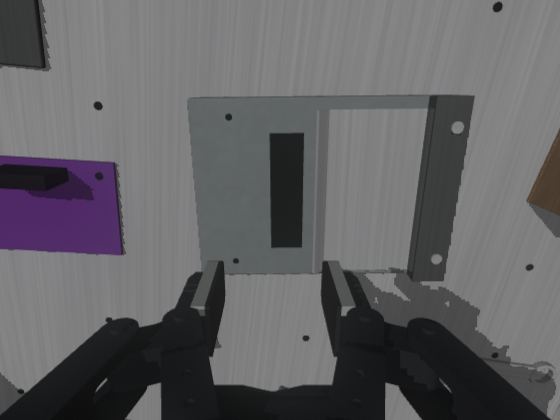

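View pics/bed2.png

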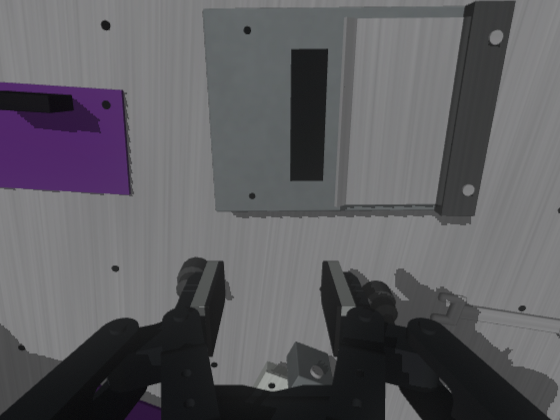

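View pics/st1.png

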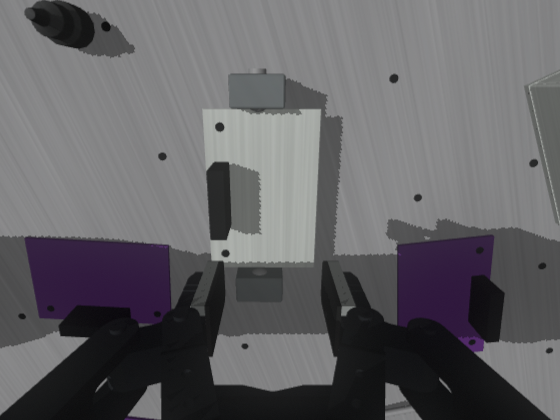

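View pics/st2.png

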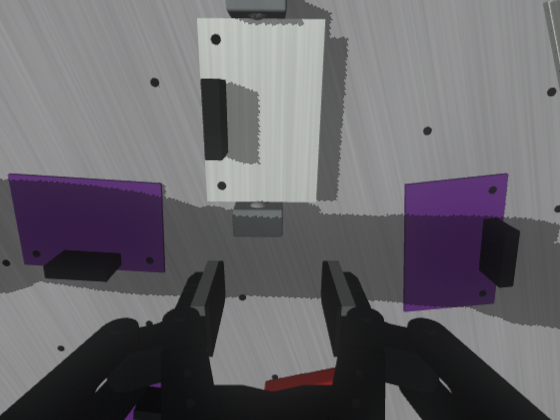

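```bash
python3 - <<'E'
import cv2
def z(n,a,b,w,h,f=4):
    im=cv2.imread(f'pics/{n}.png')[b:b+h,a:a+w]; return cv2.resize(im,None,fx=f,fy=f,interpolation=cv2.INTER_NEAREST)
cv2.imwrite('pics/zb1.png',z('bed1',180,85,200,150)); cv2.imwrite('pics/zb1b.png',z('bed1',190,200,200,90))
cv2.imwrite('pics/zs1.png',z('st1',190,100,150,100,5));cv2.imwrite('pics/zs1b.png',z('st1',190,190,150,90,5))
E
```

```text
(no output)
```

View pics/zb1.png

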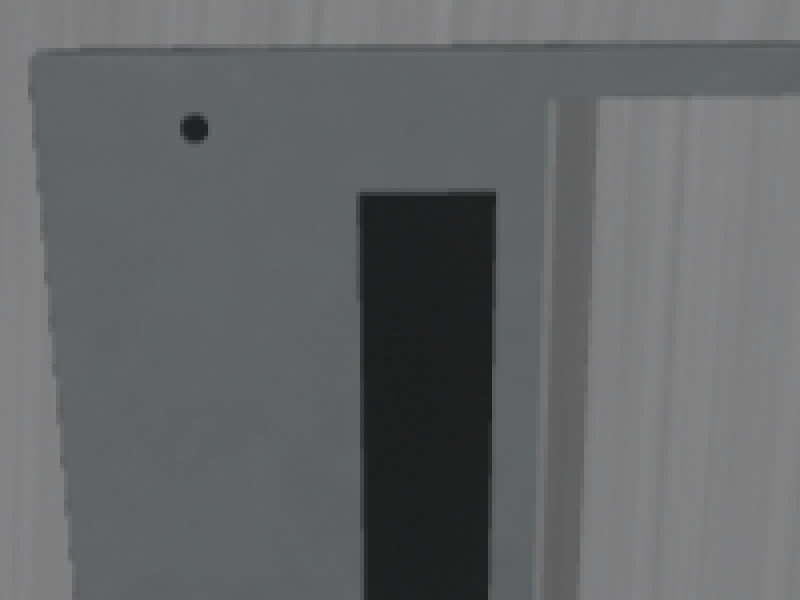

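View pics/zb1b.png

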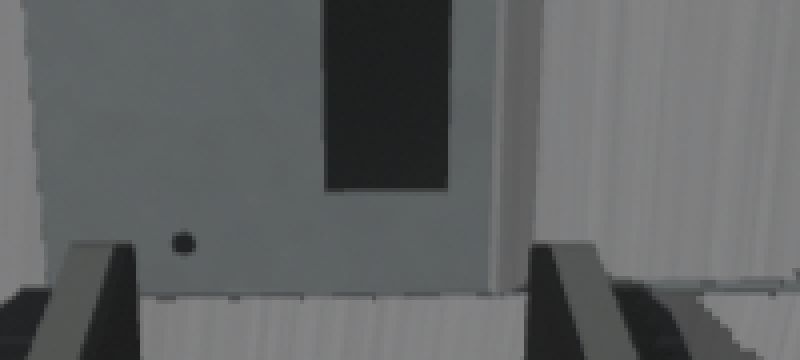

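View pics/zs1.png

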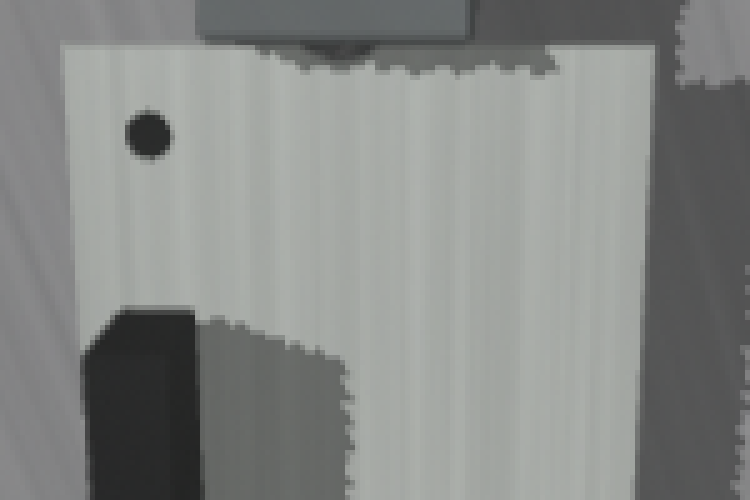

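View pics/zs1b.png

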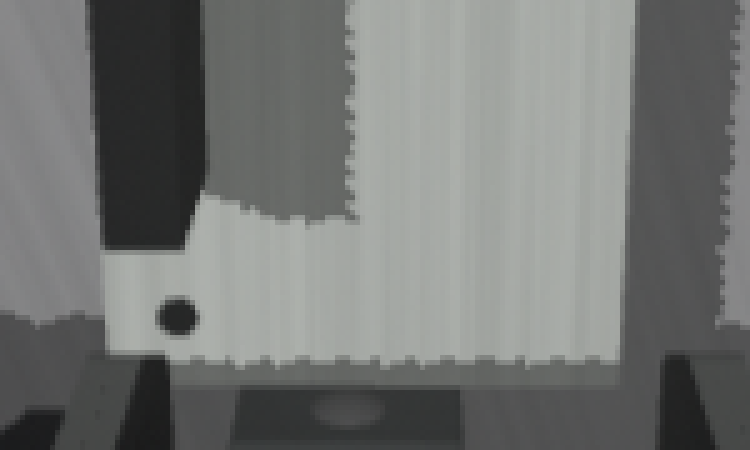

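```bash
cat > fit.py <<'E'
from h import *
import pickle
from scipy.optimize import least_squares
from scipy.ndimage import map_coordinates
D=pickle.load(open('D.pkl','rb'))
def edgepts(im,a,b,n=25,r=4,pol=None):
    g=cv2.GaussianBlur(cv2.cvtColor(im,cv2.COLOR_RGB2GRAY).astype(float),(0,0),.7)
    a=np.array(a,float);b=np.array(b,float);d=(b-a)/np.linalg.norm(b-a);nn=np.array([-d[1],d[0]])
    s=np.arange(-r,r+.01,.25);out=[]
    for t in np.linspace(0,1,n):
        q=(a+t*(b-a))[:,None]+nn[:,None]*s
        v=map_coordinates(g,[q[1],q[0]],order=1); gr=np.abs(np.gradient(v))
        k=gr.argmax()
        if gr[k]<1.0: continue
        w=gr*(np.abs(np.arange(len(s))-k)<=4); out.append(q@w/w.sum())
    return np.array(out)
E_={ 'bed':{'bed1':[('r',(189,104),(202,262)),('l',(195,99),(310,97)),('R',(228,274),(308,273))],
            'bed2':[('r',(204,15),(216,205)),('l',(210,11),(335,8)),('R',(225,211),(335,210))]},
 'st':{'st1':[('r',(203.3,112),(205.5,158)),('r',(211,244),(211.5,256)),('f',(321,112),(314,258)),('l',(206,109),(226,109)),('l',(303,109),(319,109)),('R',(287,267),(312,267))],
       'st2':[('r',(198,21),(201,74)),('r',(205.5,165),(207,198)),('f',(325,22),(317,197)),('l',(201,18),(222,18)),('l',(292,19),(322,19)),('R',(210,202),(228,202)),('R',(288,202),(313,202))]}}
G={'bed':dict(r=(0,-120),f=(0,115),l=(1,85),R=(1,-85)),'st':dict(r=(0,-50),f=(0,50),l=(1,75),R=(1,-75))}
def fit(kind,x0,zfix=None,views=None,use=None):
    obs=[]
    for v,es in E_[kind].items():
        if views and v not in views: continue
        Pm,im=D[v]
        for e in es:
            if use and e[0] not in use: continue
            p=edgepts(im,e[1],e[2]); obs.append((v,Pm,e[0],p))
    def res(x):
        X,Y,Z,A=x if zfix is None else (x[0],x[1],zfix,x[2]); out=[]
        c,s=np.cos(A),np.sin(A)
        for v,Pm,e,p in obs:
            ax,val=G[kind][e]
            L=[(val,-60),(val,60)] if ax==0 else [(-45,val),(45,val)]
            q=[proj(Pm,[X+c*l[0]-s*l[1],Y+s*l[0]+c*l[1],Z]) for l in L]
            d=q[1]-q[0];d/=np.linalg.norm(d)
            out.append((p-q[0])@np.array([-d[1],d[0]]))
        res.o=out
        return np.concatenate(out)
    r=least_squares(res,x0 if zfix is None else [x0[0],x0[1],x0[3]],loss='soft_l1',f_scale=.5)
    res(r.x)
    print(kind,zfix,views,np.round(r.x,3),[(o[0],o[2],len(o[3]),round(np.mean(e),2),round(np.std(e),2)) for o,e in zip(obs,res.o)])
    return r.x
if __name__=='__main__':
    for z in (None,30): fit('bed',[580,187,30,.11],z)
    fit('bed',[580,187,30,.11],30,['bed1']); 
    for z in (None,34): fit('st',[580,-178,34,-.315],z)
    fit('st',[580,-178,34,-.315],34,['st1'])
    fit('st',[580,-178,34,-.315],34,['st2'])
E
python3 fit.py
```

```text
bed None None [5.98524e+02 1.88687e+02 2.92600e+01 1.20000e-01] [('bed1', 'r', 25, np.float64(0.0), np.float64(0.23)), ('bed1', 'l', 25, np.float64(-0.5), np.float64(0.14)), ('bed1', 'R', 25, np.float64(0.82), np.float64(0.32)), ('bed2', 'r', 25, np.float64(-0.01), np.float64(0.21)), ('bed2', 'l', 25, np.float64(0.53), np.float64(0.47)), ('bed2', 'R', 25, np.float64(-0.56), np.float64(0.91))]
bed 30 None [5.98675e+02 1.88749e+02 1.20000e-01] [('bed1', 'r', 25, np.float64(0.03), np.float64(0.24)), ('bed1', 'l', 25, np.float64(-0.49), np.float64(0.15)), ('bed1', 'R', 25, np.float64(0.46), np.float64(0.32)), ('bed2', 'r', 25, np.float64(-0.03), np.float64(0.21)), ('bed2', 'l', 25, np.float64(0.78), np.float64(0.48)), ('bed2', 'R', 25, np.float64(-0.8), np.float64(0.91))]
bed 30 ['bed1'] [5.98677e+02 1.88810e+02 1.19000e-01] [('bed1', 'r', 25, np.float64(0.0), np.float64(0.24)), ('bed1', 'l', 25, np.float64(-0.29), np.float64(0.14)), ('bed1', 'R', 25, np.float64(0.59), np.float64(0.33))]
st None None [ 5.80444e+02 -1.76707e+02  3.45480e+01 -3.20000e-01] [('st1', 'r', 25, np.float64(0.07)
[... 1546 characters left out ...]
 'r', 25, np.float64(-0.14), np.float64(0.1)), ('st1', 'f', 25, np.float64(0.12), np.float64(0.18)), ('st1', 'l', 25, np.float64(0.15), np.float64(0.1)), ('st1', 'l', 25, np.float64(-0.07), np.float64(0.14)), ('st1', 'R', 25, np.float64(-0.91), np.float64(1.51))]
st 34 ['st2'] [ 5.80392e+02 -1.76710e+02 -3.21000e-01] [('st2', 'r', 25, np.float64(-0.07), np.float64(0.15)), ('st2', 'r', 25, np.float64(-0.08), np.float64(0.18)), ('st2', 'f', 25, np.float64(0.15), np.float64(0.18)), ('st2', 'l', 25, np.float64(-0.29), np.float64(0.11)), ('st2', 'l', 25, np.float64(0.17), np.float64(1.16)), ('st2', 'R', 25, np.float64(2.68), np.float64(2.22)), ('st2', 'R', 25, np.float64(0.29), np.float64(0.58))]
```

```bash
python3 - <<'E'
from fit import *
bed=(598.6,188.7,.120); st=(580.4,-176.7,-.320)
def w(f,p): c,s=np.cos(f[2]),np.sin(f[2]); return [f[0]+c*p[0]-s*p[1],f[1]+s*p[0]+c*p[1],p[2]]
def draw(n,f,polys):
    Pm,im=D[n]; im=cv2.resize(im,None,fx=2,fy=2,interpolation=cv2.INTER_NEAREST)
    for k,po in enumerate(polys):
        q=np.array([proj(Pm,w(f,p))*2+.5 for p in po]); cv2.polylines(im,[np.round(q*8).astype(int)],True,[(255,0,0),(0,255,0),(255,255,0)][k%3],1,cv2.LINE_AA,3)
    save(n+'_o',im[:600,200:1000])
rect=lambda x0,x1,y,z:[(x0,-y,z),(x0,y,z),(x1,y,z),(x1,-y,z)]
draw('bed1',bed,[rect(-120,115,85,30),rect(-10,0,75,44),rect(0,85,75,40)])
draw('st1',st,[rect(-50,50,75,34),rect(-43,-29,30,70)])
E
```

```text
(no output)
```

View pics/bed1_o.png

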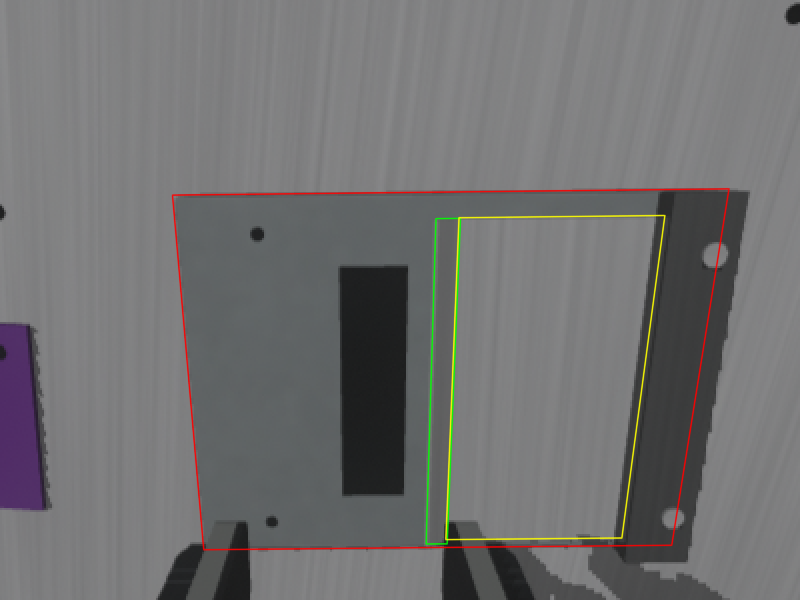

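View pics/st1_o.png

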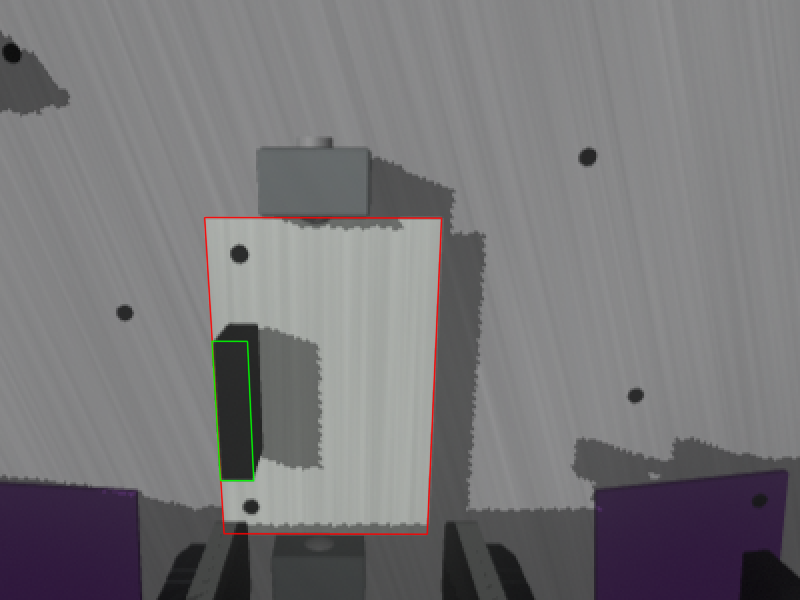

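The overlays fit within about a pixel: bed at (598.6, 188.7) with yaw 0.120, strip at (580.4, -176.7) with yaw -0.320, and heights of 29.3 and 34.5 as expected. Next is the grasp.

```bash
python3 - <<'E'
from h import *
st=(580.4,-176.7,-.320); c,s=np.cos(st[2]),np.sin(st[2])
g=np.array([st[0]-36*c,st[1]-36*s])
robot.move_to((*g,110),ori(st[2]))
print(robot.get_tool_pos(),robot.get_orientation()-ori(st[2]))
robot.movel((*g,45),max_speed=80); robot.dwell(.2)
print(g,robot.get_tool_pos(),robot.get_force(),robot.get_width())
save('pre',robot.capture('wrist'))
print(robot.get_time())
E
```

```text
[ 546.24502565 -166.17115725  110.1392415 ] [ 0.00100652 -0.00175339 -0.00041882]
[ 546.22752495 -165.37560382] [ 546.5981105  -165.41719736   45.47686597] [-0.37866999 -0.25068811  1.41700553] 44.85771205091816
8.1333
```

View pics/pre.png

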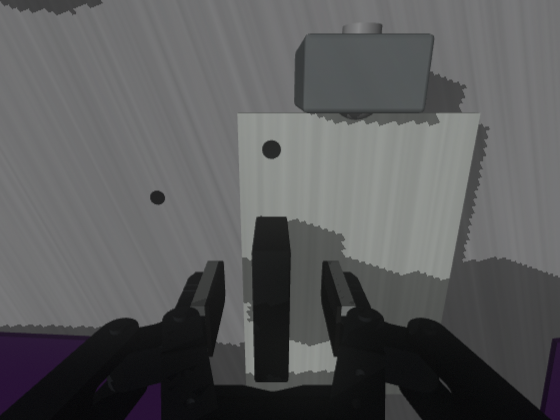

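The bar (columns 252-290) sits centred between the pads (224 and 322), so I'll close and lift.

```bash
python3 - <<'E'
from h import *
p0=robot.get_tool_pos(); 
robot.set_gripper(10,110); robot.dwell(.2)
p=robot.get_tool_pos(); print(p,robot.get_width(),robot.get_force(),robot.get_moment())
t=robot.get_tool_pos()
for dz in (3,6,10,16,24):
    robot.movel((546.23,-165.38,45+dz),max_speed=30); print(dz,robot.get_tool_pos()[2],np.round(robot.get_force(),1),robot.get_width())
robot.movel((546.23,-165.38,120),max_speed=120); robot.dwell(.3)
print(robot.get_tool_pos(),robot.get_force(),robot.get_moment(),robot.get_width(),robot.get_time())
import pickle
D=dict(inhand=(P('wrist'),robot.capture('wrist'),robot.get_tool_pos(),robot.get_orientation())); save('inhand',D['inhand'][1]); pickle.dump(D,open('D2.pkl','wb'))
save('top1',robot.capture('top'));save('side1',robot.capture('side'))
E
```

```text
[ 546.32447074 -165.36735711   45.35170213] 12.37696838563993 [-1.44492399  1.83607233  5.62662005] [0.17051581 0.29420544 0.00270043]
3 47.62857544828513 [-0.5  1.5 -2.5] 12.591078356060343
6 50.91266451356966 [-2.8  0.8 -2.3] 12.529763639634828
10 55.44418681648767 [-2.4  1.4 -1.9] 12.365357368821378
16 61.555794405891504 [ 0.  -0.4 -1.9] 12.297705276033216
24 69.22549526947017 [-0.1  0.9 -2.7] 12.372620665589341
[ 545.80476493 -165.28820564  119.35784654] [ 0.22335129  0.09523752 -1.94058804] [0.03661915 0.08195254 0.0435815 ] 12.262961888491482 11.15
```

View pics/inhand.png

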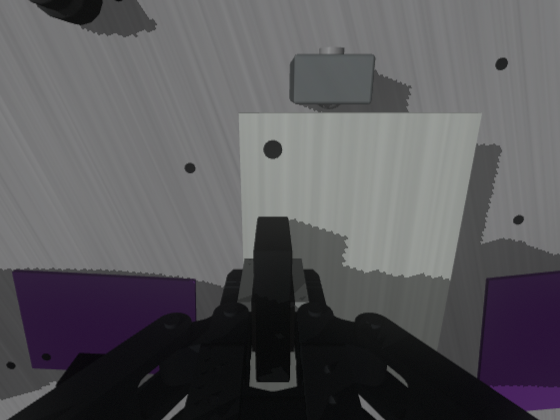

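View pics/side1.png

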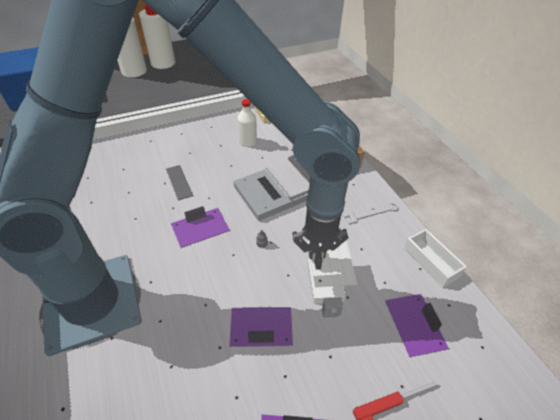

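```bash
cat >> h.py <<'E'
bed=(598.6,188.7,.120)
def B(x,y,z): c,s=np.cos(bed[2]),np.sin(bed[2]); return (bed[0]+c*x-s*y,bed[1]+s*x+c*y,z)
def inB(p): c,s=np.cos(bed[2]),np.sin(bed[2]); d=np.array(p[:2])-bed[:2]; return np.array([c*d[0]+s*d[1],-s*d[0]+c*d[1],p[2]])
def st(msg=''):
    f=robot.get_force(); c,s=np.cos(bed[2]),np.sin(bed[2]); m=robot.get_moment()
    R=cv2.Rodrigues(np.array(robot.get_orientation(),float))[0]; 
    print(msg,'pB',np.round(inB(robot.get_tool_pos()),2),'F',np.round([c*f[0]+s*f[1],-s*f[0]+c*f[1],f[2]],1),'M',np.round([c*m[0]+s*m[1],-s*m[0]+c*m[1],m[2]],2),'yaw',round(np.arctan2(R[1,1],R[0,1])-bed[2],4),'tilt',np.round(R[:2,2],4),'w',round(robot.get_width(),2),'t',robot.get_time())
E
python3 - <<'E'
from h import *
robot.movel((546.23,-165.38,150),max_speed=150)
robot.move_to(B(-104,0,150),ori(bed[2])); robot.dwell(.2); st('above')
robot.movel(B(-104,0,58),max_speed=120); robot.dwell(.3); st('hover')
import pickle
pickle.dump((P('wrist'),robot.capture('wrist')),open('D3.pkl','wb')); save('hover',pickle.load(open('D3.pkl','rb'))[1])
E
```

```text
above pB [-103.64   -1.4   150.01] F [ 0.1 -0.3 -3.6] M [ 0.02  0.08 -0.01] yaw -0.0024 tilt [ 0.0002 -0.0005] w 12.39 t 13.15
hover pB [-103.71    0.13   58.46] F [ 0.4  0.9 -2.5] M [0.03 0.02 0.03] yaw 0.0 tilt [0.0007 0.0004] w 12.61 t 14.3667
```

View pics/hover.png

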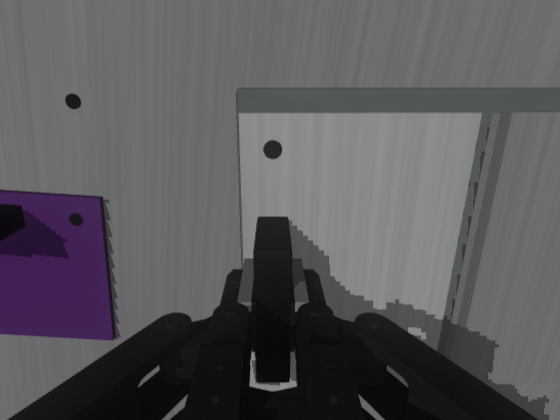

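```bash
python3 - <<'E'
from h import *
robot.movel(B(-104,0,48.5),max_speed=60); robot.dwell(.2); st(); 
f0=np.mean([robot.get_force()[2] for _ in range(5)])
z=48.5
while z>43:
    z-=.5; robot.movel(B(-104,0,z),max_speed=20); robot.dwell(.12)
    f=np.mean([robot.get_force()[2] for _ in range(3)]); st(f'{z} {f-f0:.1f}')
    if f-f0>3.5: break
save('touch',robot.capture('wrist'))
E
```

```text
pB [-1.0391e+02 -2.0000e-02  4.8540e+01] F [ 0.4 -0.6 -3.3] M [-0.02  0.07  0.03] yaw -0.0001 tilt [0.0001 0.    ] w 12.22 t 14.925
48.0 0.4 pB [-1.0397e+02  1.0000e-02  4.8070e+01] F [-0.9  0.4 -2.9] M [0.04 0.12 0.01] yaw -0.0 tilt [0.0001 0.0001] w 12.79 t 15.2917
47.5 0.2 pB [-1.040e+02 -2.000e-02  4.747e+01] F [-0.4 -1.1 -3.1] M [ 0.    0.1  -0.01] yaw -0.0 tilt [-0. -0.] w 12.47 t 15.6583
47.0 -0.2 pB [-1.0403e+02 -2.0000e-02  4.6980e+01] F [-0.7  0.3 -3.5] M [-0.06  0.08 -0.04] yaw 0.0 tilt [-0.     -0.0001] w 12.31 t 16.025
46.5 -0.4 pB [-1.0402e+02 -2.0000e-02  4.6490e+01] F [-0.5 -0.4 -3.7] M [0.   0.1  0.01] yaw -0.0 tilt [-0. -0.] w 12.74 t 16.3917
46.0 1.0 pB [-1.0399e+02 -1.0000e-02  4.6000e+01] F [ 1.   0.  -2.3] M [0.05 0.08 0.01] yaw 0.0 tilt [ 0. -0.] w 12.55 t 16.7583
45.5 -0.1 pB [-1.04e+02 -1.00e-02  4.55e+01] F [-0.6  0.2 -3.4] M [ 0.07  0.09 -0.03] yaw 0.0001 tilt [-0. -0.] w 12.71 t 17.125
45.0 8.5 pB [-1.0399e+02  3.0000e-02  4.5320e+01] F [-2.7 -0.   5.2] M [-0.03  0.57  0.05] yaw 0.0 tilt [-0.      0.0002] w 12.42 t 17.4917
```

View pics/touch.png

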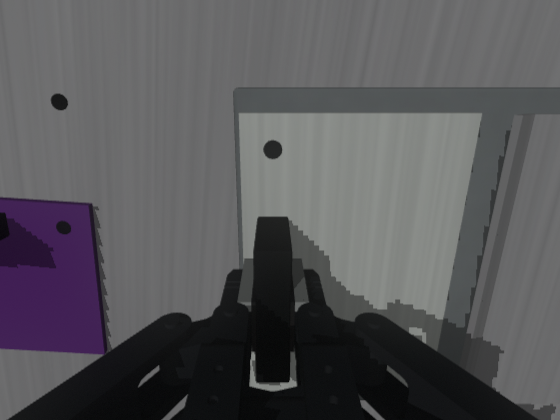

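```bash
python3 - <<'E'
from h import *
robot.movel(B(-104,0,45.8),max_speed=20); robot.dwell(.2); st('up')
for x in (-94,-86,-78,-70,-62,-58):
    robot.movel(B(x,0,45.8),max_speed=40); robot.dwell(.1); st(x)
    f=robot.get_force()
    if f[0]<-8: print('stop?'); break
for c in ('wrist','side'): save(c+'in',robot.capture(c))
E
```

```text
up pB [-1.0407e+02 -2.0000e-02  4.5630e+01] F [-0.1  0.4 -2.6] M [0.02 0.09 0.02] yaw 0.0 tilt [-0.0001 -0.0001] w 12.63 t 17.9917
-94 pB [-9.417e+01 -6.000e-02  4.571e+01] F [-0.2  0.1 -2.5] M [-0.04  0.16 -0.  ] yaw -0.0001 tilt [-0.0004 -0.0001] w 12.47 t 18.4917
-86 pB [-8.613e+01 -5.000e-02  4.573e+01] F [ 0.7  0.9 -2.6] M [ 0.05  0.1  -0.03] yaw -0.0001 tilt [-0.0003 -0.0001] w 12.36 t 18.9417
-78 pB [-7.810e+01 -3.000e-02  4.573e+01] F [ 0.1  0.8 -3.1] M [0.02 0.08 0.01] yaw -0.0 tilt [-0.0002 -0.    ] w 12.46 t 19.3917
-70 pB [-7.008e+01 -4.000e-02  4.573e+01] F [-0.5 -0.  -1.9] M [-0.05  0.09  0.02] yaw -0.0 tilt [-0.0002 -0.0001] w 12.46 t 19.8417
-62 pB [-6.212e+01 -4.000e-02  4.573e+01] F [-0.1  0.4 -1.7] M [-0.04  0.08 -0.  ] yaw -0.0 tilt [-0.0003 -0.0001] w 12.46 t 20.2917
-58 pB [-5.803e+01 -2.000e-02  4.576e+01] F [-0.1 -0.8 -4.1] M [0.02 0.05 0.05] yaw -0.0 tilt [-0.0001 -0.0001] w 12.41 t 20.6417
```

View pics/wristin.png

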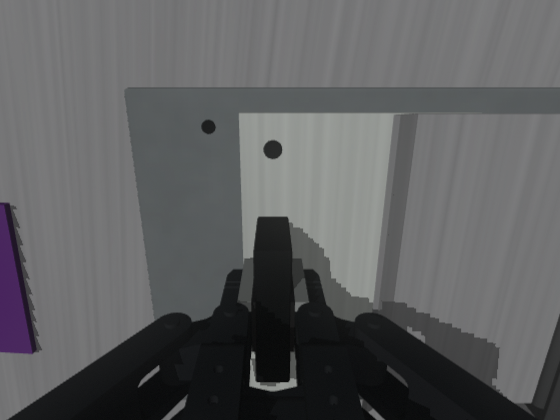

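View pics/sidein.png

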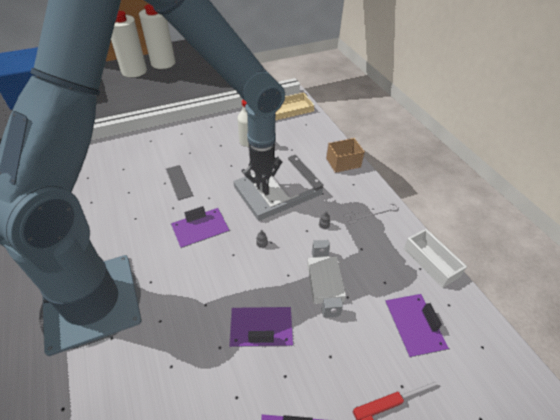

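The strip's front is under the cover with no contact force. Its left edge (row 113) runs in line with the cover's edge (row 114) and parallel to the slab edge. Now I'll find the stop.

```bash
python3 - <<'E'
from h import *
c,s=np.cos(bed[2]),np.sin(bed[2])
def fx(): return np.mean([(lambda f:c*f[0]+s*f[1])(robot.get_force()) for _ in range(3)])
f0=fx(); x=-58
while x<-49:
    x+=.5; robot.movel(B(x,0,45.8),max_speed=25); robot.dwell(.06); d=fx()-f0
    if x>-56: st(f'{x} {d:.1f}')
    if d<-5: break
E
```

```text
-55.5 -1.2 pB [-5.549e+01  1.000e-02  4.579e+01] F [-1.1 -0.  -2.9] M [-0.03  0.05 -0.  ] yaw 0.0 tilt [-0. -0.] w 12.33 t 22.2833
-55.0 0.0 pB [-55.    0.   45.8] F [ 0.1  0.6 -2. ] M [0.04 0.16 0.03] yaw 0.0 tilt [-0. -0.] w 12.42 t 22.5917
-54.5 -0.9 pB [-5.451e+01 -2.000e-02  4.579e+01] F [-0.8 -0.3 -2.3] M [-0.04  0.09  0.02] yaw -0.0 tilt [-0. -0.] w 12.43 t 22.9
-54.0 -2.1 pB [-5.448e+01 -3.000e-02  4.566e+01] F [-2.1  0.1 -0.6] M [-0.01  0.56  0.06] yaw 0.0001 tilt [-0.0009 -0.0002] w 12.41 t 23.2083
-53.5 -5.4 pB [-5.448e+01 -2.000e-02  4.557e+01] F [-5.3 -0.2  0.4] M [-0.05  1.09  0.11] yaw 0.0001 tilt [-0.0019 -0.0003] w 12.59 t 23.5167
```

```bash
python3 - <<'E'
from h import *
z=45.4
def fz(): return np.mean([robot.get_force()[2] for _ in range(8)])
while z>43.5:
    robot.movel(B(-53.6,0,z),max_speed=20); robot.dwell(.25); f=fz(); st(f'{z:.2f} {f:.1f}')
    if f>10.3: break
    z-=.3 if f<2 else .1
robot.dwell(.5); print(fz(),robot.get_time())
for c in ('wrist','side','top'): save(c+'end',robot.capture(c))
E
```

```text
45.40 1.9 pB [-5.454e+01 -2.000e-02  4.538e+01] F [-5.5 -0.4  1.9] M [-0.06  1.05  0.03] yaw 0.0 tilt [-0.0018 -0.0002] w 12.85 t 24.0167
45.10 4.8 pB [-5.452e+01 -1.000e-02  4.537e+01] F [-6.8 -0.1  4.8] M [-0.03  1.31  0.09] yaw 0.0 tilt [-0.0019 -0.    ] w 12.37 t 24.5167
45.00 6.6 pB [-5.452e+01  2.000e-02  4.539e+01] F [-7.3 -0.9  6.6] M [-0.11  1.36  0.01] yaw 0.0001 tilt [-0.0019  0.    ] w 12.64 t 25.0167
44.90 7.2 pB [-5.453e+01 -1.000e-02  4.536e+01] F [-8.2 -0.6  7.2] M [-0.05  1.45  0.01] yaw 0.0 tilt [-0.0019  0.    ] w 12.6 t 25.5167
44.80 9.0 pB [-54.52  -0.    45.36] F [-7.9 -0.4  9. ] M [-0.09  1.49  0.01] yaw 0.0 tilt [-0.0019  0.0001] w 12.29 t 26.0167
44.70 8.6 pB [-54.53   0.    45.35] F [-9.6  0.3  8.6] M [-0.15  1.59 -0.  ] yaw 0.0 tilt [-0.002   0.0001] w 12.94 t 26.5167
44.60 10.4 pB [-5.453e+01 -2.000e-02  4.534e+01] F [-10.1  -0.5  10.4] M [-0.16  1.66  0.03] yaw -0.0 tilt [-0.002   0.0001] w 12.53 t 27.0167
11.636954001361895 27.5167
```

View pics/wristend.png

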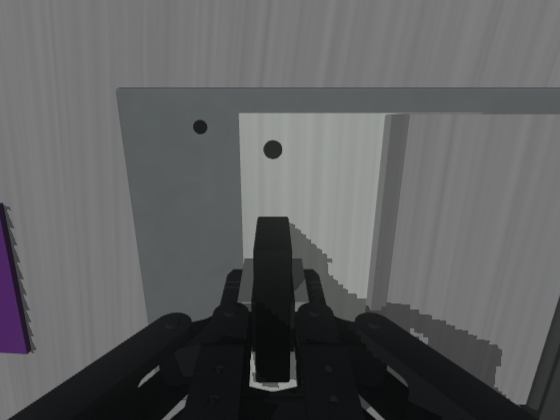

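View pics/topend.png

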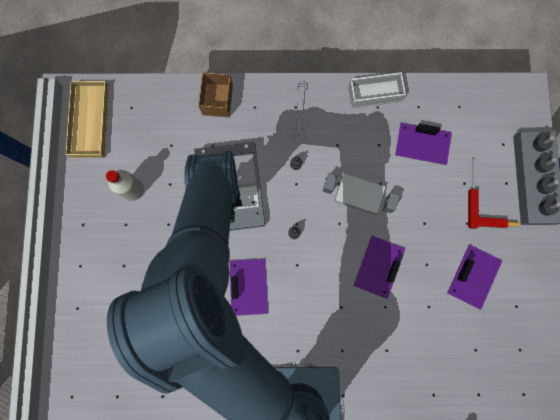

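```bash
python3 - <<'E'
from h import *
def F(): return np.mean([robot.get_force() for _ in range(20)],0)
robot.movel(B(-54.0,0,44.6),max_speed=10); robot.dwell(.4); st(); print(F())
robot.dwell(.5); print(F(),robot.get_time())
R=cv2.Rodrigues(np.array(robot.get_orientation(),float))[0]; print('pitch',R[2,1],'roll',R[2,0])
Pm=P('side'); im=robot.capture('side'); 
save('sz',cv2.resize(im[130:290,210:370],None,fx=3.7,fy=3.7,interpolation=cv2.INTER_CUBIC))
save('wr9',robot.capture('wrist'))
E
```

```text
pB [-5.453e+01 -3.000e-02  4.533e+01] F [-6.8  0.1  9.3] M [-0.13  1.47 -0.03] yaw -0.0001 tilt [-0.0012  0.0002] w 12.81 t 28.3167
[-6.75914224 -0.72178891  9.27113408]
[-7.84488406 -1.34881922  8.37848315] 28.8167
pitch -0.0011684585716067008 roll 0.00040253799580350336
```

View pics/sz.png

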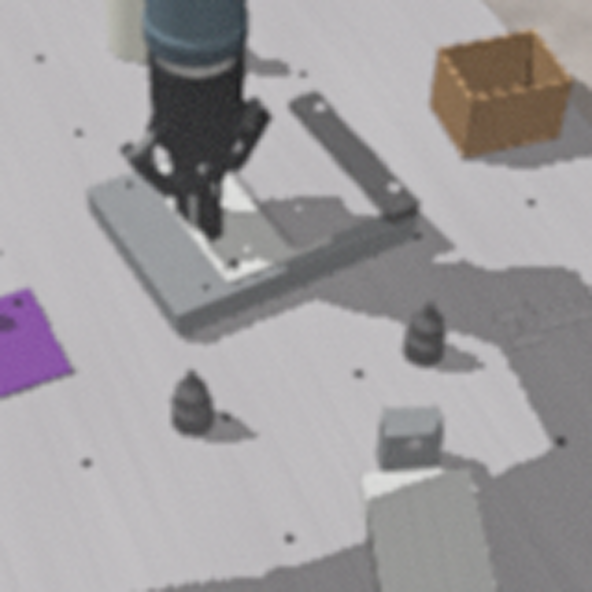

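Repeated readings at one instant are identical, so I'll average over time and trim the press.

```bash
python3 - <<'E'
from h import *
def F():
    a=[]
    for _ in range(10): robot.dwell(.05); a.append(robot.get_force())
    a=np.array(a); return np.round(a.mean(0),2),np.round(a.std(0),2)
z=44.6; f=F(); print(z,f)
for _ in range(4):
    if 10.7<f[0][2]<11.9: break
    z-=np.clip((11.3-f[0][2])/16,-.2,.2); robot.movel(B(-54.0,0,z),max_speed=10); robot.dwell(.2); f=F(); print(z,f)
robot.dwell(.5); print(F()); st()
for q in ('side',):
    robot.capture(q)
    for n,zz in (('chuck_a',30),('oil',80),('airgun',12)):
        print(n,[(round(o['confidence'],2),np.round(onz(P(q),o['centre'],zz))) for o in robot.outline_of(q,n)[:2]])
E
```

```text
44.6 (array([-7.83, -1.21,  9.38]), array([0.36, 0.49, 0.46]))
44.480000000000004 (array([-8.23, -1.47, 10.3 ]), array([0.23, 0.45, 0.49]))
44.417500000000004 (array([-8.28, -1.72, 11.24]), array([0.47, 0.56, 0.37]))
(array([-8.37, -1.71, 11.08]), array([0.58, 0.48, 0.5 ]))
 pB [-54.57   0.    45.32] F [-8.1 -0.7 11.2] M [-0.14  1.6   0.  ] yaw -0.0001 tilt [-0.0013  0.0003] w 12.73 t 32.3167
chuck_a [(0.47, array([468., -10.])), (0.42, array([666.,  -4.]))]
oil [(0.87, array([578., 450.]))]
airgun [(0.82, array([ 543., -491.]))]
```

```bash
python3 -c "
from h import *
print(robot.finish_job()); st()"
```

```text
the job is handed in; nothing more can be done
None
the job is handed in; nothing more can be done
```

I lifted the strip off the rail by its bar and slid it under the cover to the stop. I then pressed it down and handed the job in with the arm still gripping and pressing, about 32 s in.

My last checks before handing in:
- **Position:** It is square (yaw error under 0.001 rad) and centred within about 0.5 mm, as measured by the wrist camera. It met the stop 0.5 mm before the calculated position.
- **Cover:** There was no contact force while the strip went under it, and it looked closed in the pictures. I did not measure its hinge angle directly.
- **Press:** The steady downward force reading is 11.1 N. Adding the strip's own weight, the bed carries about 13 to 14 N. The tool is tilted about 1 mrad. The strip still pushes forward on the stop with about 8 N; I reduced this from about 10 N but did not remove it.
- **Bystanders:** The chucks, oil bottle and air gun were found within 5 to 10 mm of where the side camera first saw them. That is within the detection scatter, and nothing in the force readings suggested a bump.
- **Disagreements:** The gripper reads 12.5 mm on the 14 mm bar, but the bar did not shift in the wrist pictures. I also saw no 10 N catch peak on lifting, because I only read the force between steps.

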